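Index the ice-bucket turntable and hold the lid open

ROBOT

A 7-joint arm with a two-finger parallel gripper is mounted at the origin on the work surface. World frame = base frame: x ahead of the robot, y to its left, z up, the work surface at z = 0. Lengths are in m, angles in rad, forces in N, time in s.
With the tool pointing down it reaches from about 0.4 to 0.85 m from the base axis. Payload 10.4 kg.
Tool frame: the origin (TCP) lies on the centre line of the jaws, within the pads' length; the fingertips stand r.finger_overhang ahead of it and the grasp point (between the pads) lies 5 mm behind it (r.finger_overhang is the distance from the TCP to the fingertips, in m); z points along the fingers, y is the line along which they close (so a half turn about z gives the same grasp; the last joint's range is limited). The gripper opens to 87 mm and grips with 3 to 60 N. Pads are 19 mm wide; open, the fingers measure 117 mm over their backs; the gripper's body (75 mm by 190 mm) begins 51 mm behind the grasp point.
Start: joints at [-1.146, 0.332, -0.065, 1.46, 0.022, 1.35, -0.088], TCP at [0.271, 0.563, 0.214] pointing down, gripper open.
Joint ranges: [-2.6, 2.6], [-0.5, 2.12], [-1.47, 1.34], [0.16, 2.42], [-1.27, 4.41], [0.06, 2.06], [-2.6, 2.6]. Speed limits (rad/s): [2.22, 2.22, 2.79, 2.79, 3.14, 3.14, 3.14].

INTERFACE

Orientations are given as a unit quaternion [x, y, z, w].
In Python, from bench import read_state, viewer, r gives the robot as it stands.
- The arm moves only by the tool carry_out, never from a script. Its argument "moves" is a list of rows, each a list of 6 numbers: the shift along the tool's x, y, z in units of 40 mm (1.0 is 40 mm), then the turn, a rotation vector about the tool's x, y, z in units of 8 degrees (1.0 is 8 degrees). A call has 1 to 20 rows; each row shifts and turns the commanded pose from where the row before left it, along the tool's axes as they then stand; what a row does not reach is not made up. A row lasts 1/8 s, in which the tool goes at most 62.5 mm and 10.7 degrees, less where a joint would pass 70% of its speed; a pose out of reach is approached as far as the arm can. A call is refused whole if a number of a shift passes 1 or a number of a turn 1, either way. A call with a gripper value outside its range is refused whole. "fingers" is the finger opening in mm, from 0 to 87, set as the call begins (left out, the last holds). The fingers move at their own pace and stop on an object; "force" is the grip in N (left out, the last holds). Time passes only in rows, so rows that do not move let the fingers close. It gives the time, the measured TCP pose, the force, the opening and the grip force at its end, in the units of the state.
- read_state(): the state, without advancing time (a new reading comes with each control period).
- viewer.camera(name): name is "scene" or "top" or "wrist"; returns a dict with "pixels" (400x640x3 uint8, red, green, blue), "range_z" (400x640 float32, m along the optical axis (not along the pixel's ray), 0 where there is no reading), "fx", "fy", "cx", "cy" (pixels), "xyz" and "orientation" of the camera in the world. Camera axes: x right, y down, z forward; pixel columns grow to the right and rows downward; lengths in m; the calibration is good to about 2 mm. The wrist camera is an equidistant fisheye: a pixel r from the principal point sees the ray r / f radians off the axis. A picture is of the moment at which its call begins.
- r.close_job(): hands the job in; it is judged then, once.
The state is a dict: "time": time; "joint_positions": joint angles; "joint_vel": joint speeds; "joint_torque": joint torques, N m; "ee_pos": TCP position; "eef_rot": TCP orientation; "ft_force": force on the tool from outside, world axes, zero at the start; "torque": the same for the moment, N m; "width": finger opening in m; "grip_force": force on a finger pad.
Only numpy, scipy, OpenCV 4.12 (cv2) and the standard library are available. Lean on these libraries where they do the work, as an engineer would, in place of code of your own. Each camera call takes 0.05 s, during which the arm holds its last target. There are 200 camera calls.

TASK

Turn the round wooden serving board one click counter-clockwise (seen from above; it has six click stops, a sixth of a turn apart) so that the lip of the ice bucket's closed lid comes round to face you, and leave it settled in that stop. Then raise the lid by its lip to 60 degrees and keep holding it there, because it falls shut by itself: the job finishes with you still holding the lid open, ready for ice. Keep the wine glass on the board standing, and leave the other things on the table where they are.

Things in the scene. Friction and masses are not known exactly. Their poses are not given: they have to be found in the camera images.
- board (a joint): angle of the board: 0 (within 0.03) at its first stop, counter-clockwise from above positive, next stop +1.047 rad (60 degrees). A sprung roller holds it in each stop: some 0.5 N m (4 N at a knob) takes it out or past a stop; between stops it turns freely with slight friction and stays where left; within about 5 degrees of a stop, let go, it is drawn in and settles
- axis (a point): on the board's turning axis, in its top face, 34 mm above the table; stays put. The round wooden board, 300 mm across, 16 mm thick, is a turntable on a fixed steel foot 220 mm across. A stainless ice bucket (120 mm across, rim 152 mm above the table) is fixed in its middle and turns with it. The point's x axis points from the lid's lip to the hinge
- knob_a (a point): centre of the top of an upright wooden pin on the board, a handle for turning it: 20 mm diameter, 50 mm tall, top 84 mm above the table, 125 mm from the axis, 120 degrees counter-clockwise of the lid's lip seen from above; at the start the pin nearer the robot, on its right of the bucket
- knob_b (a point): the same for the second, equal knob, 120 degrees clockwise of the lip; at the start it is on the far side of the bucket
- lid (a joint): opening angle of the bucket's lid, rad: 0 shut, grows as it opens (60 degrees = 1.047), stop at 1.8. Round stainless lid 124 mm across, 6 mm thick, about 0.25 kg, hinged at its edge on a level axis; it swings freely and falls shut when let go below 90 degrees
- hinge (a point): middle of the lid's hinge axis, 156 mm above the table, 62 mm from the board's axis, on the far side from the lip
- lip (a point): grip point on the lid's lip, in its middle plane, 150 mm from the hinge axis. The lip is a flat steel tongue 26 mm wide, 8 mm thick, sticking out 41 mm past the lid's edge away from the hinge (tip 15 mm beyond this point), level and 156 mm above the table while shut; fingers can take it across its 26 mm width from above
- glass_board: stemless clear wine glass, 72 mm across, 90 mm tall, standing loose on the board behind the bucket's hinge, about 107 mm from the board's axis; origin at the centre of its foot. It rides round with the board
- glass_table: an equal stemless wine glass standing on the table; origin at the centre of its foot; a bystander
- carafe: empty clear glass carafe, 104 mm across, 200 mm tall; origin at the centre of its foot; a bystander
- mill: wooden pepper mill, 58 mm across, 168 mm tall; origin at the centre of its foot; a bystander
- bowl: white bowl, 110 mm across, 45 mm tall; origin at the centre of its foot; a bystander
- coasters: stack of cork coasters, 96 mm across, 24 mm tall; origin at the centre of its underside; a bystander
Not all that is in view belongs to the job. Leave any green or orange look-alike of the glass_board alone.

How it is judged:
On the way:
1. the board is settled in the next stop counter-clockwise, the lid still shut (value of joint board between 0.977384 and 1.11701 rad and value of joint lid below 0.1 rad and velocity of joint board between -0.1 and 0.1 rad/s), for 0.3 s.
At the end, for the whole second after the job is handed in: The board rests in the stop one click counter-clockwise of the first (60 degrees, within 4), the lid is still at 60 degrees (within 7), held by the robot's fingers and by nothing else, and the glass on the board still stands there upright (value of joint board between 0.977384 and 1.11701 rad and value of joint lid between 0.925025 and 1.16937 rad and velocity of joint lid between -0.1 and 0.1 rad/s and contact force between the fingers and lid above 0.2 N and angle between glass_board's own z axis and vertical below 0.3 rad and horizontal distance between glass_board and axis below 0.14 m and height (world z) of glass_board above 0.028 m and contact force between lid and glass_table below 0.05 N and contact force between lid and carafe below 0.05 N and contact force between lid and mill below 0.05 N and contact force between lid and bowl below 0.05 N and contact force between lid and coasters below 0.05 N and contact force between lid and glass_board below 0.05 N); the arm keeps its last pose, push and grip.
It fails at once if the glass on the board is tipped or knocked off (not (angle between glass_board's own z axis and vertical below 0.3 rad and horizontal distance between glass_board and axis below 0.14 m and height (world z) of glass_board above 0.028 m)).
It fails at once if a bystander on the table is shifted by more than 3 cm or tipped (distance of any of glass_table, carafe, mill, bowl, coasters from where it was at the start of the episode above 0.03 m or angle between any of glass_table, carafe, mill, bowl, coasters's own z axis and vertical above 0.35 rad).
It also fails if it takes over 54 s, if anything falls off the work surface, if the arm or the gripper's body presses on something with over 40 N, if the wrist force passes 120 N, or if a joint passes its speed limit or range.

## Working session

There is one attempt and no reset: what is moved stays moved. The work goes in short steps, Python scripts to look and compute and a tool call to move; the robot and the scene stay as the last step left them, time stands still between calls to the robot, and variables do not carry over. Pictures are saved under pics/ and viewed, at most 10 in all, crops included, and the job is handed in when it is done.

Besides the shell and the picture viewer there is one more tool, called after "Emit:" as a command line: name --pt "numbers of a row" for each row, then --argument value for the rest. carry_out: Moves the arm, as the interface text tells. Its arguments: {"type":"object","properties":{"moves":{"type":"array","items":{"type":"array","items":{"type":"number"}}},"fingers":{"type":"number"},"force":{"type":"number"}},"required":["moves"]}

```bash
mkdir -p pics; ls
cat > h.py <<'E'
import numpy as np, cv2
from scipy.spatial.transform import Rotation as R
from bench import read_state, viewer, r
def cam(n):
    c=viewer.camera(n); return c
def cloud(c):
    h,w=c["range_z"].shape; u,v=np.meshgrid(np.arange(w),np.arange(h)); z=c["range_z"]
    p=np.stack([(u-c["cx"])/c["fx"]*z,(v-c["cy"])/c["fy"]*z,z],-1)
    return p@R.from_quat(c["orientation"]).as_matrix().T+np.array(c["xyz"])
E
python3 - <<'E'
from h import *
for n in("scene","top"):
    c=cam(n); cv2.imwrite(f"pics/{n}0.png",c["pixels"][:,:,::-1]); np.savez(f"{n}0.npz",**c)
    print(n,c["xyz"],c["orientation"],c["fx"],c["cx"],c["cy"])
s=read_state();print(s["ee_pos"],s["eef_rot"],s["time"],r.finger_overhang,s["width"])
print(np.round(R.from_quat(s["eef_rot"]).as_matrix(),3))
E
```

```text
pics
scene [1.35475008 0.45401105 0.83241536] [ 0.44528526  0.77943659 -0.37824738 -0.22611626] 377.3916215587541 322.2695552670014 201.15740283967455
top [0.31611263 0.00790324 1.36596112] [-0.70377789  0.70478569 -0.06371019  0.06256857] 412.95060161669176 318.45662252154193 200.53986808194074
[0.27046208 0.56305702 0.21343932] [ 2.22025900e-01  9.75040556e-01 -6.35677708e-04 -1.04481158e-04] 0.1 0.014 0.08719469835327964
[[-0.901  0.433 -0.   ]
 [ 0.433  0.901 -0.001]
 [-0.    -0.001 -1.   ]]
```

View pics/top0.png

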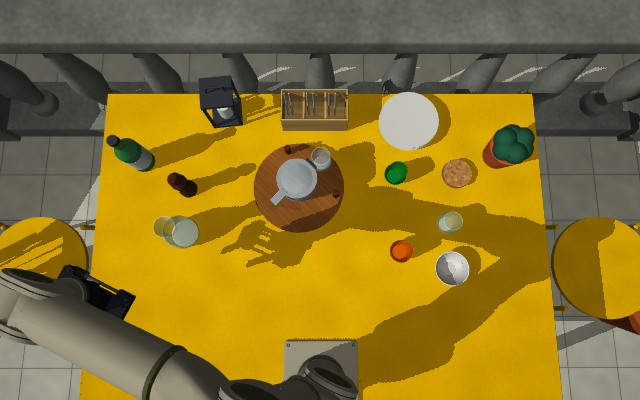

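View pics/scene0.png

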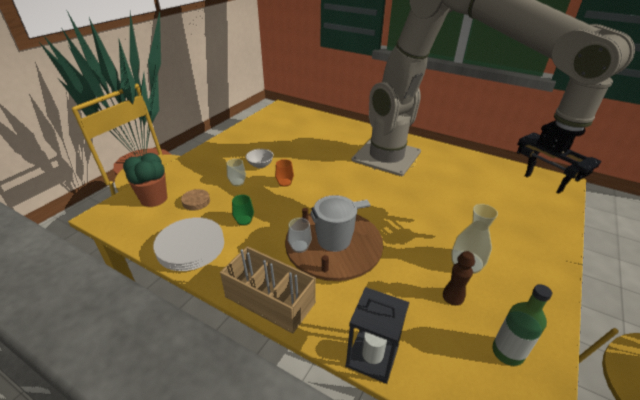

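The top view shows the board centred at about (299,189), the lid lip pointing to (275,200), knob_a at (336,195) and knob_b at (288,150). Candidates for glass_board are the clear glass at (320,157), the green one at (396,172), the orange one at (401,251) and the clear one at (450,222). Only (320,157) is on the board behind the hinge, so it's the one. The scene view agrees: glass at (299,235), knobs at (306,214) and (325,263).

Run:
```python
from h import *
c=dict(np.load("top0.npz")); p=cloud(c); img=c["pixels"]
cv2.imwrite("pics/crop0.png",cv2.resize(img[130:245,240:360],None,fx=5,fy=5,interpolation=cv2.INTER_CUBIC)[:,:,::-1])
reg=np.zeros(img.shape[:2],bool);reg[135:240,245:355]=1
print("table z",np.median(p[260:300,200:280,2]))
m=reg&(abs(p[...,2]-.034)<.006)
cnt=max(cv2.findContours(cv2.morphologyEx((reg&(p[...,2]>.026)).astype(np.uint8),cv2.MORPH_OPEN,np.ones((3,3))),0,1)[0],key=cv2.contourArea)[:,0]
(u,v),rad=cv2.minEnclosingCircle(cnt); print(u,v,rad)
def ray(c,u,v,z):
    d=R.from_quat(c["orientation"]).apply([(u-c["cx"])/c["fx"],(v-c["cy"])/c["fy"],1]); o=np.array(c["xyz"]); return o+d*(z-o[2])/d[2]
print("axis ray",ray(c,u,v,.034),"rad",rad/c["fx"]*1.33)
q=p[m]; print("board pts bbox centre",(q.min(0)+q.max(0))/2,q.max(0)-q.min(0))
m=reg&(abs(p[...,2]-.156)<.012); q=p[m][:,:2]; print(len(q),q.min(0),q.max(0),np.median(p[m][:,2]))
cl=cv2.findContours(cv2.morphologyEx(m.astype(np.uint8),cv2.MORPH_OPEN,cv2.getStructuringElement(2,(13,13))),0,1)[0]
(u,v),rad=cv2.minEnclosingCircle(max(cl,key=cv2.contourArea)); L=ray(c,u,v,.158);print("lid",L,rad/c["fx"]*1.21)
d=np.hypot(*(q-L[:2]).T); t=q[(d>.072)&(d<.105)]; t=t.mean(0)-L[:2]; print("lip dir deg",np.degrees(np.arctan2(t[1],t[0])))
m=reg&(abs(p[...,2]-.084)<.008)
n,lab,st,ce=cv2.connectedComponentsWithStats(m.astype(np.uint8))
for i in range(1,n):
    if st[i,4]>8: print(st[i],ce[i],ray(c,*ce[i],.084))
```

```text
table z 0.0009987674639220234
298.91912841796875 185.77005004882812 46.475364685058594
axis ray [0.60646498 0.06992804 0.034     ] rad 0.14968433219163385
board pts bbox centre [0.60357214 0.071437   0.03405162] [0.29452285 0.29440883 0.01189055]
1404 [0.52165854 0.0130142 ] [0.66601055 0.14998306] 0.16155502130853927
lid [0.63731976 0.03866592 0.158     ] 0.020976850837687494
lip dir deg 136.29080121340277
[284 145   6   6  30] [286.63333333 147.36666667] [0.72246938 0.1081429  0.084     ]
[312 149   8   6   9] [315.88888889 151.11111111] [0.70980423 0.01366883 0.084     ]
[316 158  16  13  32] [324.84375 166.625  ] [ 0.65817052 -0.0149836   0.084     ]
[333 190   6   6  31] [335.70967742 192.29032258] [ 0.57430435 -0.0490279   0.084     ]
```

View pics/crop0.png

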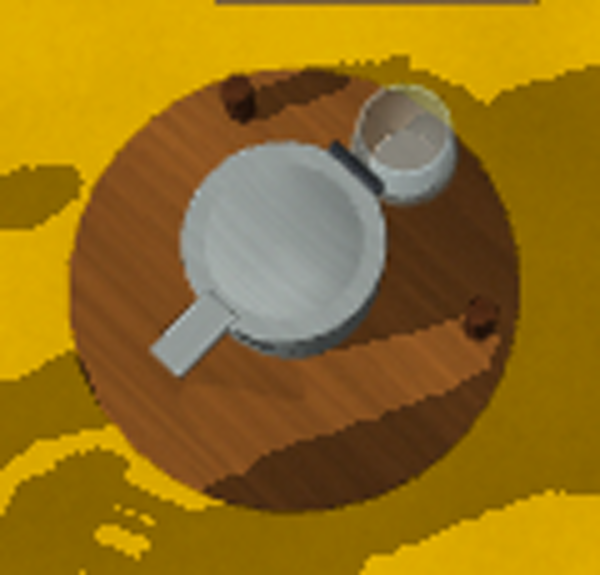

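The crop shows one clear glass on the board, directly behind the dark hinge at (405,140), so that is glass_board. Next I'll plan the rows that take the tool above knob_a.

```bash
cat >> h.py <<'E'
def down(yaw,tilt=0.):   # tool pointing down, its y axis at yaw deg; tilt deg about tool y
    a=np.radians(yaw); y=np.array([np.cos(a),np.sin(a),0]); z=np.array([0,0,-1.])
    return R.from_matrix(np.stack([np.cross(y,z),y,z],1))*R.from_euler('y',tilt,degrees=True)
def plan(wps,smax=.036,amax=7.5,dig=2):   # wps: (pos, Rotation); prints rows in tool units
    s=read_state(); p=np.array(s["ee_pos"]); q=R.from_quat(s["eef_rot"]); rows=[]
    for P,Q in wps:
        P=np.array(P); n=int(max(1,np.ceil(np.linalg.norm(P-p)/smax),np.ceil(np.degrees((q.inv()*Q).magnitude())/amax)))
        for k in range(n):
            f=1/(n-k)
            sh=np.round(q.inv().apply((P-p)*f)/.04,dig); tu=np.round(np.degrees((q.inv()*Q).as_rotvec())*f/8,dig)
            p=p+q.apply(sh*.04); q=q*R.from_rotvec(np.radians(tu*8)); rows.append([*(sh+0.),*(tu+0.)])
    print(len(rows)); print(str([[float(x) for x in w] for w in rows]).replace(" ","")); return p,q
E
python3 - <<'E'
from h import *
Q=down(-33.3)
plan([([.30,.50,.31],down(54)),([.573,-.053,.28],Q)])
E
```

```text
22
[[-0.34,-0.28,-0.6,0.0,0.0,0.32],[-0.35,-0.26,-0.6,0.0,0.0,0.32],[-0.36,-0.24,-0.61,0.0,0.0,0.33],[-0.37,-0.23,-0.6,-0.01,0.0,0.32],[-0.76,-0.4,0.04,0.0,0.0,0.61],[-0.79,-0.33,0.04,0.0,0.0,0.61],[-0.81,-0.26,0.04,0.0,0.0,0.61],[-0.83,-0.19,0.04,0.0,0.0,0.61],[-0.85,-0.12,0.04,0.0,0.0,0.61],[-0.86,-0.05,0.04,0.0,0.0,0.61],[-0.86,0.02,0.04,0.0,0.0,0.6],[-0.85,0.09,0.04,0.0,0.0,0.61],[-0.84,0.17,0.04,0.0,0.0,0.6],[-0.82,0.24,0.04,0.0,0.0,0.61],[-0.8,0.3,0.04,0.0,0.0,0.6],[-0.77,0.37,0.04,0.0,0.0,0.61],[-0.74,0.43,0.05,0.0,0.0,0.6],[-0.7,0.5,0.04,0.0,0.0,0.61],[-0.65,0.55,0.05,0.0,0.0,0.6],[-0.61,0.61,0.04,0.0,0.0,0.61],[-0.55,0.65,0.05,0.0,0.0,0.6],[-0.5,0.7,0.04,0.0,0.0,0.61]]
```

Emit:
carry_out --pt "-0.35 -0.25 -0.6 0 0 0.3" --pt "-0.35 -0.25 -0.6 0 0 0.3" --pt "-0.35 -0.25 -0.6 0 0 0.3" --pt "-0.35 -0.25 -0.6 0 0 0.3" --pt "-0.75 -0.4 0.05 0 0 0.6" --pt "-0.8 -0.35 0.05 0 0 0.6" --pt "-0.8 -0.25 0.05 0 0 0.6" --pt "-0.85 -0.2 0.05 0 0 0.6" --pt "-0.85 -0.1 0.05 0 0 0.6" --pt "-0.85 -0.05 0.05 0 0 0.6" --pt "-0.85 0 0.05 0 0 0.6" --pt "-0.85 0.1 0.05 0 0 0.6" --pt "-0.85 0.15 0.05 0 0 0.6" --pt "-0.8 0.25 0 0 0 0.6" --pt "-0.8 0.3 0 0 0 0.6" --pt "-0.75 0.35 0 0 0 0.6" --pt "-0.75 0.45 0 0 0 0.6" --pt "-0.7 0.5 0 0 0 0.6" --pt "0 0 0 0 0 0" --fingers 50

```text
time: 2.48
ee_pos: [0.5213, 0.0725, 0.2921]
eef_rot: [0.782, 0.623, -0.0, 0.0]
ft_force: [-0.7, -0.3, -0.5]
width: 0.0501
grip_force: 0.0
```

Run:
```python
from h import *
Q=down(-33.3)
plan([([.573,-.053,.16],Q)])
s=read_state();print(s["ee_pos"],s["time"],np.round(s["joint_positions"],2),s["ft_force"],s["width"])
```

```text
6
[[-0.46,0.33,0.55,0.0,0.0,0.42],[-0.44,0.35,0.55,0.0,0.0,0.43],[-0.42,0.38,0.55,0.0,0.0,0.42],[-0.4,0.4,0.55,0.0,0.0,0.43],[-0.37,0.43,0.55,0.0,0.0,0.42],[-0.34,0.44,0.56,0.01,0.0,0.43]]
[0.52130943 0.07247644 0.29210399] 2.475 [-0.63  0.07  0.43  1.62 -0.03  1.46 -0.42] [-0.72427693 -0.2930628  -0.47773315] 0.05005936595074246
```

Emit:
carry_out --pt "-0.45 0.35 0.4 0 0 0.45" --pt "-0.45 0.35 0.5 0 0 0.4" --pt "-0.4 0.4 0.55 0 0 0.45" --pt "-0.4 0.4 0.6 0 0 0.4" --pt "-0.35 0.45 0.6 0 0 0.45" --pt "-0.35 0.45 0.6 0 0 0.4" --pt "0 0 0 0 0 0" --pt "0 0 0 0 0 0"

```text
time: 3.48
ee_pos: [0.5754, -0.0481, 0.1622]
eef_rot: [0.878, 0.478, 0.0, -0.0]
ft_force: [0.2, 0.9, 0.0]
width: 0.05
grip_force: 0.0
```

Run:
```python
from h import *
s=read_state();print(s["ee_pos"],R.from_quat(s["eef_rot"]).as_matrix().round(2))
c=cam("wrist"); cv2.imwrite("pics/w1.png",c["pixels"][:,:,::-1]); print({k:c[k] for k in("fx","cx","cy","xyz","orientation")})
plan([([.573,-.053,.115],down(-33.3)),([.573,-.053,.073],down(-33.3))])
```

```text
[ 0.5754116  -0.04810265  0.16218889] [[ 0.54  0.84 -0.  ]
 [ 0.84 -0.54  0.  ]
 [ 0.   -0.   -1.  ]]
{'fx': 309.70691628693146, 'cx': 321.2110634954563, 'cy': 197.24288140595328, 'xyz': array([0.61632396, 0.01686967, 0.33359513]), 'orientation': array([ 0.94937848, -0.28100979, -0.03928831,  0.1347977 ])}
4
[[-0.07,0.01,0.6,0.0,0.0,0.03],[-0.08,0.01,0.59,0.0,-0.01,0.03],[0.0,0.0,0.53,0.0,0.0,0.0],[0.0,0.0,0.52,0.0,0.0,0.0]]
```

View pics/w1.png

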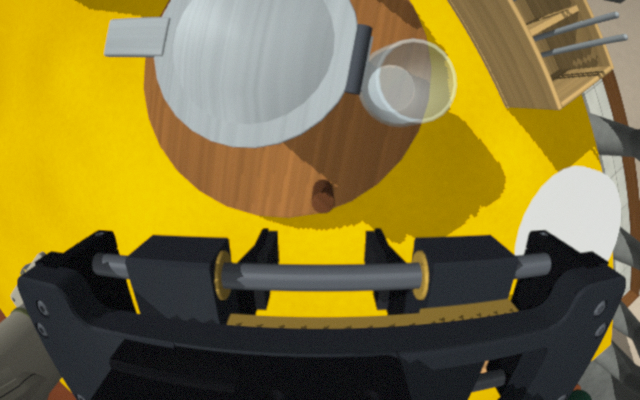

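The wrist view shows knob_a at about (322,195), midway between the open fingers at (262,265) and (378,265). The glass is at (405,80), clear of the gripper. I'll cast the ray for the knob top.

```bash
cat >> h.py <<'E'
def fray(c,u,v,z):
    a=np.array([u-c["cx"],v-c["cy"]]); t=np.hypot(*a)/c["fx"]; a=a/np.hypot(*a)
    d=R.from_quat(c["orientation"]).apply([*(np.sin(t)*a),np.cos(t)]); o=np.array(c["xyz"]); return o+d*(z-o[2])/d[2]
E
python3 - <<'E'
from h import *
c=cam("wrist"); im=c["pixels"].astype(int)
w=im[170:225,295:350]; m=(w.sum(2)<150)
n,l,st,ce=cv2.connectedComponentsWithStats(m.astype(np.uint8))
for i in range(1,n):
    if st[i,4]>30: print(st[i]+[295,170,0,0,0],ce[i]+[295,170],fray(c,*(ce[i]+[295,170]),.07))
cv2.imwrite("pics/w2.png",cv2.resize(c["pixels"][165:230,290:355],None,fx=6,fy=6)[:,:,::-1])
for v in(195,200,205): print(v,fray(c,322,v,.084),fray(c,322,v,.034))
E
```

```text
[320 182  14  16 136] [327.03676471 189.21323529] [ 0.58360564 -0.04359074  0.07      ]
195 [ 0.57909102 -0.04229158  0.084     ] [ 0.57163982 -0.05419637  0.034     ]
200 [ 0.57671504 -0.04596655  0.084     ] [ 0.56878881 -0.05860609  0.034     ]
205 [ 0.57431617 -0.04967717  0.084     ] [ 0.56591032 -0.06305858  0.034     ]
```

View pics/w2.png

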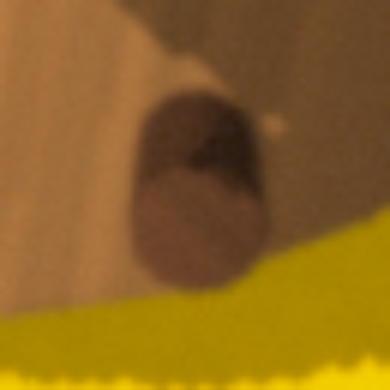

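The knob's top centre is at crop (200,230), i.e. pixel (323,203), which casts to (0.575,-0.048), right below the TCP. I'll descend, then grip.

Emit:
carry_out --pt "-0.05 0 0.6 0 0 0" --pt "-0.05 0 0.6 0 0 0" --pt "0 0 0.5 0 0 0" --pt "0 0 0.5 0 0 0" --pt "0 0 0 0 0 0" --pt "0 0 0 0 0 0"

```text
time: 4.32
ee_pos: [0.5739, -0.0514, 0.0754]
eef_rot: [0.878, 0.479, 0.001, 0.0]
ft_force: [-0.4, 0.2, 0.1]
width: 0.0501
grip_force: 0.0
```

Emit:
carry_out --pt "0 0 0 0 0 0" --pt "0 0 0 0 0 0" --pt "0 0 0 0 0 0" --pt "0 0 0 0 0 0" --fingers 10 --force 15

```text
time: 4.82
ee_pos: [0.5737, -0.0522, 0.0744]
eef_rot: [0.878, 0.478, 0.0, 0.001]
ft_force: [2.7, -1.1, -2.6]
width: 0.0182
grip_force: 15.3
```

Run:
```python
from h import *
s=read_state(); p=np.array(s["ee_pos"]); print(p,s["width"],s["grip_force"],s["ft_force"])
A=np.array([.603,.072,p[2]]); q=R.from_quat(s["eef_rot"])
w=[]
for k in range(1,17):
    Z=R.from_euler('z',k*60/16,degrees=True); w.append((A+Z.apply(p-A),Z*q))
plan(w)
```

```text
[ 0.57366582 -0.05218892  0.0743632 ] 0.018208164780842036 15.326364934444427 [ 2.65510957 -1.09808814 -2.57304198]
16
[[0.08,0.19,0.0,0.0,0.0,-0.47],[0.07,0.2,0.0,0.0,0.0,-0.47],[0.08,0.19,0.0,0.0,0.0,-0.47],[0.07,0.2,0.0,0.0,0.0,-0.46],[0.08,0.19,0.0,0.0,0.0,-0.47],[0.08,0.2,0.0,0.0,0.0,-0.47],[0.07,0.19,0.0,0.0,0.0,-0.47],[0.08,0.19,0.0,0.0,0.0,-0.47],[0.08,0.2,0.0,0.0,0.01,-0.47],[0.07,0.19,0.0,0.0,0.0,-0.47],[0.08,0.2,0.0,0.0,0.0,-0.47],[0.08,0.19,0.0,0.0,0.0,-0.46],[0.07,0.2,0.0,0.0,0.0,-0.47],[0.08,0.19,0.0,0.0,0.0,-0.47],[0.08,0.19,0.0,0.0,0.0,-0.47],[0.07,0.2,0.0,0.0,0.0,-0.47]]
```

Emit:
carry_out --pt "0.04 0.1 0 0 0 -0.23" --pt "0.04 0.1 0 0 0 -0.23" --pt "0.04 0.1 0 0 0 -0.23" --pt "0.04 0.1 0 0 0 -0.23" --pt "0.04 0.1 0 0 0 -0.23" --pt "0.04 0.1 0 0 0 -0.23" --pt "0.04 0.1 0 0 0 -0.23" --pt "0.04 0.1 0 0 0 -0.23" --pt "0.04 0.1 0 0 0 -0.23" --pt "0.04 0.1 0 0 0 -0.23" --pt "0.04 0.1 0 0 0 -0.23" --pt "0.04 0.1 0 0 0 -0.23" --pt "0.04 0.1 0 0 0 -0.23" --pt "0.04 0.1 0 0 0 -0.23" --pt "0.04 0.1 0 0 0 -0.23" --pt "0.04 0.1 0 0 0 -0.23"

```text
time: 6.82
ee_pos: [0.6418, -0.05, 0.0742]
eef_rot: [0.727, 0.686, -0.0, 0.001]
ft_force: [0.1, -5.3, -0.3]
width: 0.0178
grip_force: 15.0
```

Run:
```python
from h import *
s=read_state(); p=np.array(s["ee_pos"]); print(p,s["width"],s["grip_force"],s["ft_force"])
A=np.array([.603,.072,p[2]]); q=R.from_quat(s["eef_rot"])
d0=np.array([.5737,-.0522,0])-A; d=p-A
a0=np.degrees(np.arctan2(d0[1],d0[0])); a=np.degrees(np.arctan2(d[1],d[0])); print("turned",a-a0,np.hypot(*d0[:2]),np.hypot(*d[:2]))
n=16; w=[]
d0[2]=0
for k in range(1,n+1):
    ang=a+(a0+60-a)*k/n; Z=R.from_euler('z',ang-a0,degrees=True)
    w.append((A+Z.apply(d0),Z*R.from_quat([.878,.478,0,0])))
plan(w)
```

```text
[ 0.64183411 -0.04997539  0.07416306] 0.01779502477419571 15.000666081905365 [ 0.0966355  -5.27089019 -0.3342453 ]
turned 30.934200944103452 0.12760928649592865 0.12800814125076007
16
[[0.05,0.09,0.0,0.01,0.01,-0.4],[0.03,0.09,0.0,0.0,0.0,-0.23],[0.04,0.1,0.0,0.0,0.0,-0.23],[0.03,0.09,0.0,0.0,0.0,-0.23],[0.04,0.1,0.0,0.0,0.0,-0.22],[0.03,0.09,0.0,0.0,0.0,-0.23],[0.04,0.1,0.0,0.0,0.0,-0.23],[0.03,0.09,0.0,0.0,0.0,-0.22],[0.04,0.1,0.0,0.0,0.0,-0.23],[0.04,0.09,0.0,0.0,0.0,-0.23],[0.03,0.1,0.0,0.0,0.0,-0.22],[0.04,0.09,0.0,0.0,0.0,-0.23],[0.03,0.1,0.0,0.0,0.0,-0.23],[0.04,0.09,0.0,0.0,0.0,-0.23],[0.03,0.1,0.0,0.0,0.0,-0.22],[0.04,0.09,0.0,0.0,0.0,-0.23]]
```

Emit:
carry_out --pt "0.03 0.1 0 0 0 -0.23" --pt "0.03 0.09 0 0 0 -0.23" --pt "0.04 0.1 0 0 0 -0.23" --pt "0.03 0.09 0 0 0 -0.23" --pt "0.04 0.1 0 0 0 -0.23" --pt "0.03 0.09 0 0 0 -0.23" --pt "0.04 0.1 0 0 0 -0.23" --pt "0.03 0.09 0 0 0 -0.23" --pt "0.04 0.1 0 0 0 -0.23" --pt "0.03 0.09 0 0 0 -0.23" --pt "0.04 0.1 0 0 0 -0.23" --pt "0.03 0.09 0 0 0 -0.23" --pt "0.04 0.1 0 0 0 -0.23" --pt "0.03 0.09 0 0 0 -0.23" --pt "0.04 0.1 0 0 0 -0.23" --pt "0 0 0 0 0 0" --pt "0 0 0 0 0 0"

```text
time: 8.95
ee_pos: [0.6953, -0.0176, 0.0743]
eef_rot: [0.542, 0.84, 0.001, 0.001]
ft_force: [7.0, -1.8, -3.3]
width: 0.0179
grip_force: 15.0
```

```bash
cat > ang.py <<'E'
from h import *
s=read_state(); p=np.array(s["ee_pos"]); print(p,s["time"],s["width"],s["grip_force"],s["ft_force"])
A=np.array([.603,.072]); d0=np.array([.5737,-.0522])-A; d=p[:2]-A
print("turned",np.degrees(np.arctan2(d[1],d[0])-np.arctan2(d0[1],d0[0])),np.hypot(*d))
E
python3 ang.py
```

```text
[ 0.6952643  -0.01759243  0.07425581] 8.95 0.017863174107944656 15.002371072769165 [ 7.0277178  -1.83043809 -3.33170322]
turned 59.11567944151315 0.12860600501309988
```

Emit:
carry_out --pt "0 0 0 0 0 0" --pt "0 0 0 0 0 0" --pt "0 0 0 0 0 0" --pt "0 0 0 0 0 0" --fingers 45

```text
time: 9.45
ee_pos: [0.6936, -0.0185, 0.0741]
eef_rot: [0.543, 0.84, 0.0, -0.0]
ft_force: [-0.3, -0.1, -0.1]
width: 0.0434
grip_force: 0.0
```

Emit:
carry_out --pt "0 0 -0.4 0 0 0" --pt "0 0 -0.6 0 0 0" --pt "0 0 -0.9 0 0 0" --pt "0 0 -0.9 0 0 0" --pt "0 0 -0.9 0 0 0" --pt "0 0 -0.9 0 0 0" --pt "0 0 -0.9 0 0 0" --pt "0 0 0 0 0 0"

```text
time: 10.45
ee_pos: [0.6948, -0.0192, 0.299]
eef_rot: [0.543, 0.839, 0.002, 0.003]
ft_force: [0.2, -0.9, 0.6]
width: 0.0451
grip_force: 0.0
```

Run:
```python
from h import *
c=cam("top"); cv2.imwrite("pics/top1.png",cv2.resize(c["pixels"][110:260,220:400],None,fx=4,fy=4)[:,:,::-1])
s=read_state();print(s["ee_pos"],s["time"])
a=np.radians(196.7); L=np.array([.603+.088*np.cos(a),.072+.088*np.sin(a),.156]);print(L)
plan([([L[0],L[1],.26],down(106.7))])
plan([([L[0],L[1],.26],down(-73.3))])
```

```text
[ 0.69414402 -0.01914149  0.29657294] 10.5
[0.51871162 0.04671227 0.156     ]
12
[[0.27,-0.28,0.07,0.0,0.0,-0.86],[0.31,-0.24,0.08,0.0,0.0,-0.86],[0.33,-0.2,0.07,0.0,0.0,-0.86],[0.36,-0.16,0.08,0.0,0.0,-0.86],[0.37,-0.12,0.07,0.0,0.0,-0.86],[0.38,-0.07,0.08,0.0,0.0,-0.86],[0.39,-0.03,0.07,0.0,0.0,-0.86],[0.39,0.02,0.08,0.0,0.01,-0.86],[0.39,0.07,0.08,0.0,0.0,-0.86],[0.38,0.11,0.07,0.0,0.01,-0.86],[0.36,0.15,0.08,0.0,0.0,-0.86],[0.33,0.2,0.07,0.0,0.01,-0.86]]
13
[[0.25,-0.26,0.07,0.0,0.0,0.94],[0.22,-0.29,0.07,0.0,0.0,0.94],[0.18,-0.31,0.07,0.0,0.0,0.94],[0.14,-0.33,0.07,0.0,0.0,0.94],[0.09,-0.35,0.07,0.0,0.0,0.94],[0.04,-0.36,0.07,0.0,0.0,0.94],[0.0,-0.36,0.07,0.0,0.0,0.93],[-0.05,-0.36,0.07,0.0,0.0,0.94],[-0.09,-0.35,0.07,0.0,0.0,0.93],[-0.14,-0.33,0.07,0.0,-0.01,0.94],[-0.18,-0.31,0.07,0.0,0.0,0.93],[-0.22,-0.28,0.07,0.01,-0.01,0.94],[-0.26,-0.26,0.06,0.0,0.0,0.93]]
```

View pics/top1.png

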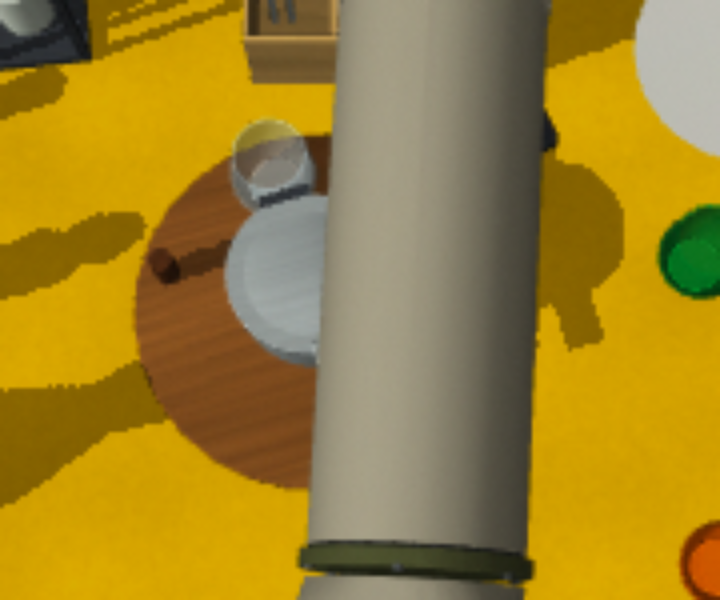

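The board has turned one click: knob_b is now at (160,265), and the glass at (270,160) is upright behind the hinge at (285,195). The arm hides the lip. I'll move above where it should be.

Emit:
carry_out --pt "0.25 -0.25 0 0 0 0.94" --pt "0.2 -0.3 0 0 0 0.94" --pt "0.2 -0.3 0.1 0 0 0.94" --pt "0.15 -0.35 0.1 0 0 0.94" --pt "0.1 -0.35 0.1 0 0 0.94" --pt "0.05 -0.35 0.1 0 0 0.94" --pt "0 -0.35 0.1 0 0 0.94" --pt "-0.05 -0.35 0.1 0 0 0.94" --pt "-0.1 -0.35 0.1 0 0 0.94" --pt "-0.15 -0.35 0.1 0 0 0.94" --pt "-0.2 -0.3 0.1 0 0 0.94" --pt "-0.2 -0.3 0.1 0 0 0.94" --pt "-0.25 -0.25 0.1 0 0 0.94" --pt "0 0 0 0 0 0" --pt "0 0 0 0 0 0"

```text
time: 12.38
ee_pos: [0.5186, 0.048, 0.2501]
eef_rot: [0.99, 0.144, 0.0, -0.0]
ft_force: [0.4, 0.3, 0.6]
width: 0.0454
grip_force: 0.0
```

Run:
```python
from h import *
c=cam("wrist"); cv2.imwrite("pics/w3.png",c["pixels"][:,:,::-1]); np.savez("w3.npz",**c)
s=read_state();print(s["ee_pos"],s["time"],s["joint_positions"])
plan([([.5187,.0467,.18],down(-73.3)),([.5187,.0467,.154],down(-73.3))])
```

```text
[0.51868607 0.04786679 0.25012785] 12.425 [-0.63794929  0.07381885  0.48748783  1.70281713 -0.03510574  1.37359898
 -1.4268053 ]
3
[[0.0,0.01,0.88,0.0,0.0,-0.01],[-0.01,0.02,0.87,0.0,0.0,-0.01],[0.0,0.0,0.65,0.0,0.0,0.0]]
```

View pics/w3.png

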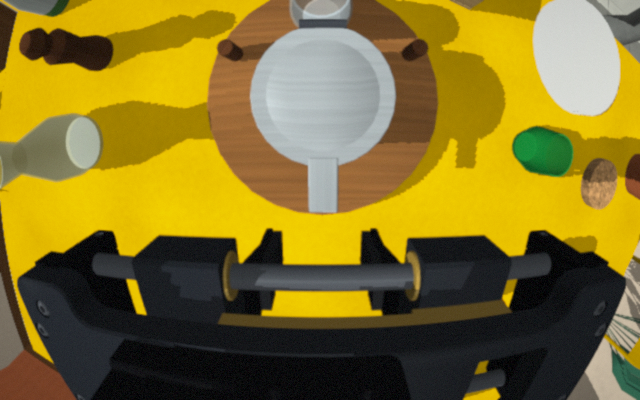

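The wrist view shows the lip running from (323,158) to its tip at (323,212). It points at the robot and sits midway between the fingers. Both knobs are symmetric at (230,50) and (414,50), so the board is in its stop.

Run:
```python
from h import *
c=dict(np.load("w3.npz")); g=c["pixels"].astype(int); 
gray=(g.max(2)-g.min(2)<40)
for v in(175,190,205):
    u=[x for x in range(290,355) if gray[v,x]]; print(v,u[0],u[-1],fray(c,(u[0]+u[-1])/2,v,.16))
col=[v for v in range(150,230) if gray[v,323]]; print(col[-1]); print(fray(c,323,col[-1]+.5,.158))
```

```text
175 308 337 [0.53835093 0.05364015 0.16      ]
190 308 337 [0.52552015 0.04983473 0.16      ]
205 308 337 [0.51235819 0.04592924 0.16      ]
212
[0.50510243 0.04329521 0.158     ]
```

Emit:
carry_out --pt "0 0 0.8 0 0 0" --pt "0 0 0.8 0 0 0" --pt "0 0 0.5 0 0 0" --pt "0 0 0.3 0 0 0" --pt "0 0 0 0 0 0" --pt "0 0 0 0 0 0"

```text
time: 13.18
ee_pos: [0.519, 0.0482, 0.155]
eef_rot: [0.99, 0.143, 0.001, -0.0]
ft_force: [0.4, 0.6, 0.8]
width: 0.0449
grip_force: 0.0
```

Emit:
carry_out --pt "0 0 0 0 0 0" --pt "0 0 0 0 0 0" --pt "0 0 0 0 0 0" --pt "0 0 0 0 0 0" --fingers 15 --force 15

```text
time: 13.68
ee_pos: [0.5184, 0.0482, 0.1542]
eef_rot: [0.99, 0.143, 0.0, -0.0]
ft_force: [-0.0, 0.4, -0.0]
width: 0.0173
grip_force: 0.0
```

```bash
cat > lift.py <<'E'
from h import *
s=read_state(); p=np.array(s["ee_pos"]); q=R.from_quat(s["eef_rot"]); print(p,q.as_matrix().round(3).tolist(),s["width"],s["grip_force"],s["ft_force"])
a=np.radians(16.6); u=np.array([np.cos(a),np.sin(a),0]); H=np.array([.603,.072,.156])+.062*u
G=p+q.apply([0,0,-.005])-H; r0=np.hypot(G@u,G[2]); print("grip rel hinge: along",G@u,"up",G[2],"r",r0,"ang",np.degrees(np.arctan2(G[2],-G@u)))
E
cat lift.py > l0.py
cat >> l0.py <<'E'
w=[]
off=p-(H+G)
for k in range(1,25):
    t=np.radians(60*k/24); g=H+(-np.cos(t)*u+np.sin(t)*np.array([0,0,1]))*r0
    w.append((g+off,q))
w[-1]=(w[-1][0],q); plan(w)
E
python3 l0.py
```

```text
[0.51839712 0.04822937 0.15421104] [[0.959, 0.283, 0.0], [0.283, -0.959, 0.0], [0.0, -0.0, -1.0]] 0.017256450381437465 0.0 [-0.00077659  0.44298522 -0.02914047]
grip rel hinge: along -0.1498686893021024 up 0.003211038408304584 r 0.14990308469404393 ang 1.2274131762764655
24
[[0.0,0.03,-0.08,0.0,0.0,0.0],[0.01,0.0,-0.17,0.0,0.0,0.0],[0.02,0.0,-0.16,0.0,0.0,0.0],[0.03,0.0,-0.16,0.0,0.0,0.0],[0.03,0.0,-0.16,0.0,0.0,0.0],[0.04,0.0,-0.16,0.0,0.0,0.0],[0.04,0.0,-0.16,0.0,0.0,0.0],[0.06,0.0,-0.15,0.0,0.0,0.0],[0.05,0.0,-0.15,0.0,0.0,0.0],[0.07,0.0,-0.15,0.0,0.0,0.0],[0.07,0.0,-0.15,0.0,0.0,0.0],[0.08,0.0,-0.14,0.0,0.0,0.0],[0.09,0.0,-0.14,0.0,0.0,0.0],[0.09,0.0,-0.14,0.0,0.0,0.0],[0.09,0.0,-0.13,0.0,0.0,0.0],[0.11,0.0,-0.13,0.0,0.0,0.0],[0.1,0.0,-0.12,0.0,0.0,0.0],[0.12,0.0,-0.12,0.0,0.0,0.0],[0.12,0.0,-0.11,0.0,0.0,0.0],[0.12,0.0,-0.11,0.0,0.0,0.0],[0.13,0.0,-0.1,0.0,0.0,0.0],[0.13,0.0,-0.1,0.0,0.0,0.0],[0.13,0.0,-0.09,0.0,0.0,0.0],[0.14,0.0,-0.08,0.0,0.0,0.0]]
```

The width is 17 mm with no force, so the lip isn't between the pads. I'll look.

Run:
```python
from h import *
c=cam("wrist"); cv2.imwrite("pics/w4.png",c["pixels"][:,:,::-1]); np.savez("w4.npz",**c)
s=read_state();print(s["ee_pos"],s["time"],s["width"],s["grip_force"],s["ft_force"])
t=cam("scene");cv2.imwrite("pics/s4.png",cv2.resize(t["pixels"][130:300,230:430],None,fx=4,fy=3.5)[:,:,::-1])
```

```text
[0.5183733  0.04820092 0.15416758] 13.725 0.016452255193419918 0.0 [-0.09167677 -0.01080438  0.01324741]
```

View pics/w4.png

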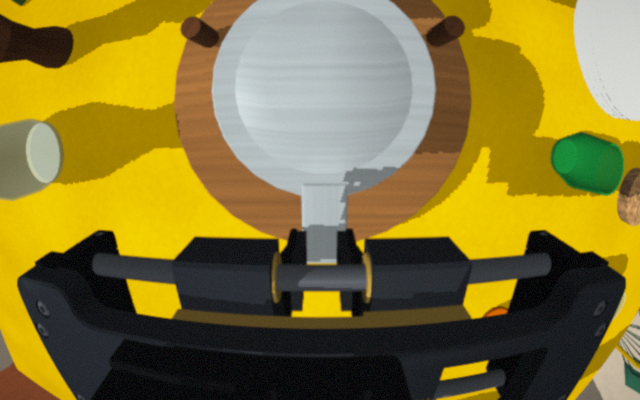

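The wrist view shows the lip between (303,190) and (345,190) with its tip at (322,263), close to the fingers at (297,250) and (347,250). I can't tell whether the tips are above or below it, so I'll check heights from the depth image.

Run:
```python
from h import *
c=dict(np.load("w4.npz")); z=c["range_z"]
def pt(u,v):
    a=np.array([u-c["cx"],v-c["cy"]]); n=np.hypot(*a)+1e-9; t=n/c["fx"]; a=a/n
    return np.array(c["xyz"])+R.from_quat(c["orientation"]).apply([*(np.tan(t)*a),1])*z[v,u]
for u,v in[(322,100),(322,190),(322,205),(322,225),(322,240),(322,258),(322,272),(322,290)]: print((u,v),pt(u,v).round(3))
for v in(225,235,245,255):
    print(v,[tuple((pt(u,v)*1000).round(0).astype(int)) for u in range(288,360,6)])
```

```text
(322, 100) [0.596 0.072 0.165]
(322, 190) [0.549 0.058 0.16 ]
(322, 205) [0.541 0.056 0.161]
(322, 225) [0.53  0.052 0.161]
(322, 240) [0.591 0.071 0.326]
(322, 258) [0.51  0.046 0.161]
(322, 272) [0.549 0.058 0.25 ]
(322, 290) [0.543 0.057 0.25 ]
225 [(np.int64(473), np.int64(71), np.int64(35)), (np.int64(475), np.int64(65), np.int64(35)), (np.int64(477), np.int64(59), np.int64(35)), (np.int64(527), np.int64(61), np.int64(161)), (np.int64(528), np.int64(58), np.int64(161)), (np.int64(529), np.int64(54), np.int64(161)), (np.int64(530), np.int64(51), np.int64(161)), (np.int64(531), np.int64(48), np.int64(160)), (np.int64(532), np.int64(45), np.int64(161)), (np.int64(533), np.int64(41), np.int64(161)), (np.int64(490), np.int64(13), np.int64(35)), (np.int64(492), np.int64(7), np.int64(36))]
235 [(np.int64(462), np.int64(68), np.int64(33)), (np.int64(525), np.int64(66), np.int64(173)), (np.int64(524), np.int64(63), np.int64(171)), (np.int64(521), np.int64(59), np.int64(160)), (np.int64(522), np.int64(56), np.int64(161)), (np.int64(523), np.int64(53), np.int64(161)), (np.int64(524), np.in
[... 666 characters left out ...]
64)), (np.int64(531), np.int64(42), np.int64(183)), (np.int64(533), np.int64(40), np.int64(186)), (np.int64(533), np.int64(37), np.int64(187))]
255 [(np.int64(524), np.int64(67), np.int64(196)), (np.int64(524), np.int64(64), np.int64(195)), (np.int64(524), np.int64(62), np.int64(193)), (np.int64(511), np.int64(56), np.int64(166)), (np.int64(510), np.int64(53), np.int64(161)), (np.int64(510), np.int64(49), np.int64(160)), (np.int64(511), np.int64(46), np.int64(160)), (np.int64(513), np.int64(42), np.int64(161)), (np.int64(516), np.int64(40), np.int64(166)), (np.int64(530), np.int64(42), np.int64(194)), (np.int64(530), np.int64(40), np.int64(193)), (np.int64(533), np.int64(38), np.int64(197))]
```

View pics/s4.png

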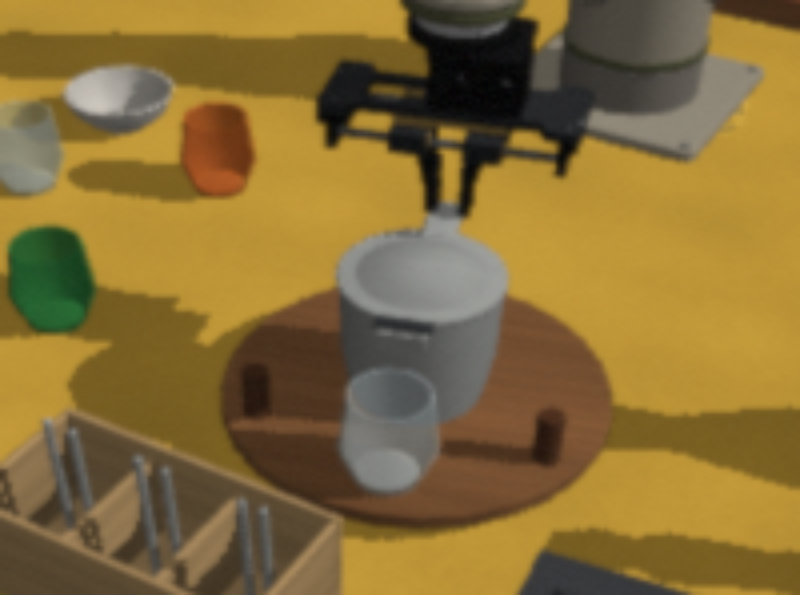

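Run:
```python
from h import *
c=cam("scene"); p=cloud(c); g=c["pixels"].astype(int)
m=(g.max(2)<70)&(abs(p[...,0]-.525)<.06)&(abs(p[...,1]-.048)<.08)&(p[...,2]>.1)
q=p[m]; v,u=np.where(m)
for z0 in np.arange(.13,.26,.01):
    k=(q[:,2]>=z0)&(q[:,2]<z0+.01)
    if k.any(): print(round(z0,2),k.sum(),q[k].min(0).round(3),q[k].max(0).round(3))
k=np.argsort(q[:,2])[:8]; print(np.c_[u[k],v[k]].tolist(),q[k].round(3).tolist())
s=read_state();print(s["ee_pos"],s["time"],s["width"],s["grip_force"])
```

```text
0.15 2 [0.503 0.05  0.158] [0.51  0.053 0.16 ]
0.16 9 [0.523 0.04  0.165] [0.531 0.066 0.17 ]
0.17 11 [0.524 0.04  0.172] [0.533 0.067 0.18 ]
0.18 17 [0.522 0.039 0.181] [0.531 0.07  0.189]
0.19 17 [0.522 0.037 0.191] [0.535 0.069 0.2  ]
0.2 23 [0.521 0.035 0.2  ] [0.534 0.07  0.21 ]
0.21 24 [0.516 0.033 0.21 ] [0.539 0.074 0.218]
0.22 5 [0.529 0.039 0.221] [0.535 0.04  0.226]
0.23 13 [ 0.531 -0.023  0.235] [0.574 0.094 0.24 ]
0.24 107 [ 0.504 -0.025  0.24 ] [0.579 0.126 0.25 ]
0.25 147 [ 0.505 -0.024  0.25 ] [0.579 0.124 0.26 ]
[[344, 188], [344, 189], [339, 189], [345, 191], [338, 189], [344, 190], [337, 189], [345, 190]] [[0.503, 0.05, 0.158], [0.51, 0.053, 0.16], [0.524, 0.043, 0.165], [0.524, 0.064, 0.165], [0.527, 0.042, 0.166], [0.523, 0.06, 0.166], [0.531, 0.04, 0.168], [0.523, 0.063, 0.168]]
[0.51836166 0.04820864 0.15415165] 13.825 0.015367367845484918 0.0
```

Both cameras put the fingertips at about z=0.163, just above the lip, although the state implies 0.140. The real fingers stand about 22 mm higher than reported, so they closed above the lip. I'll open, go down about 24 mm and check again.

Emit:
carry_out --pt "0 0 -0.2 0 0 0" --pt "0 0 0 0 0 0" --pt "0 0 0 0 0 0" --pt "0 0 0 0 0 0" --pt "0 0 0 0 0 0" --fingers 48

```text
time: 14.45
ee_pos: [0.5183, 0.0482, 0.162]
eef_rot: [0.99, 0.143, -0.0, -0.0]
ft_force: [0.6, 0.0, -0.4]
width: 0.0468
grip_force: 0.0
```

Emit:
carry_out --pt "0 0 0.2 0 0 0" --pt "0 0 0.2 0 0 0" --pt "0 0 0.2 0 0 0" --pt "0 0 0.2 0 0 0" --pt "0 0 0 0 0 0" --pt "0 0 0 0 0 0"

```text
time: 15.2
ee_pos: [0.5185, 0.0482, 0.1303]
eef_rot: [0.99, 0.143, 0.0, -0.0]
ft_force: [-0.1, 0.4, -1.3]
width: 0.0479
grip_force: 0.0
```

```bash
cat > tips.py <<'E'
from h import *
s=read_state();e=np.array(s["ee_pos"]);print(e,s["time"],s["width"],s["grip_force"],s["ft_force"])
c=cam("scene"); p=cloud(c); g=c["pixels"].astype(int)
m=(g.max(2)<70)&(abs(p[...,0]-e[0])<.06)&(abs(p[...,1]-e[1])<.08)&(p[...,2]>.09)
q=p[m]; v,u=np.where(m); k=np.argsort(q[:,2])[:10]; print(np.c_[u[k],v[k]].tolist(),q[k].round(3).tolist())
E
python3 tips.py
```

```text
[0.51849897 0.04819249 0.13029027] 15.2 0.04792035884902513 0.0 [-0.08927767  0.445741   -1.26227273]
[[332, 195], [350, 197], [351, 197], [331, 194], [350, 196], [332, 194], [333, 194], [351, 196], [332, 193], [350, 195]] [[0.537, 0.027, 0.144], [0.519, 0.079, 0.145], [0.519, 0.083, 0.147], [0.537, 0.024, 0.147], [0.517, 0.078, 0.148], [0.538, 0.027, 0.148], [0.537, 0.03, 0.149], [0.519, 0.082, 0.151], [0.537, 0.027, 0.151], [0.518, 0.078, 0.152]]
```

The tips are now at about z=0.142, below the lip's underside at 0.152 and on either side of it. I'll grip.

Emit:
carry_out --pt "0 0 0 0 0 0" --pt "0 0 0 0 0 0" --pt "0 0 0 0 0 0" --pt "0 0 0 0 0 0" --pt "0 0 0 0 0 0" --fingers 15 --force 15

```text
time: 15.88
ee_pos: [0.5187, 0.047, 0.1302]
eef_rot: [0.99, 0.142, 0.0, 0.001]
ft_force: [3.1, -4.5, -0.4]
width: 0.0259
grip_force: 15.1
```

```bash
python3 tips.py
```

```text
[0.51867495 0.04702554 0.13024733] 15.875 0.025857406237149976 15.14237446943298 [ 3.12451082 -4.54208272 -0.44410128]
[[346, 196], [345, 196], [335, 194], [334, 194], [347, 196], [345, 195], [346, 195], [347, 195], [335, 193], [346, 194]] [[0.521, 0.067, 0.146], [0.523, 0.064, 0.146], [0.531, 0.034, 0.147], [0.534, 0.032, 0.148], [0.523, 0.071, 0.149], [0.525, 0.065, 0.151], [0.524, 0.068, 0.151], [0.522, 0.07, 0.152], [0.534, 0.035, 0.153], [0.521, 0.066, 0.153]]
```

Gripped at 25.9 mm. I'll ease the side load with the first row and raise along the arc.

Emit:
carry_out --pt "0 0.04 0 0 0 0" --pt "0 0 0 0 0 0" --pt "0 0 -0.1 0 0 0" --pt "0.01 0 -0.17 0 0 0" --pt "0.02 0 -0.16 0 0 0" --pt "0.03 0 -0.16 0 0 0" --pt "0.03 0 -0.16 0 0 0" --pt "0.04 0 -0.16 0 0 0" --pt "0.04 0 -0.16 0 0 0" --pt "0.06 0 -0.15 0 0 0" --pt "0.05 0 -0.15 0 0 0" --pt "0.07 0 -0.15 0 0 0" --pt "0 0 0 0 0 0"

```text
time: 17.55
ee_pos: [0.5324, 0.0507, 0.1916]
eef_rot: [0.99, 0.143, 0.0, -0.0]
ft_force: [-6.5, -1.3, 0.1]
width: 0.0258
grip_force: 15.0
```

```bash
cat > lid.py <<'E'
from h import *
s=read_state();e=np.array(s["ee_pos"]);print(e,s["time"],s["width"],s["grip_force"],s["ft_force"])
a=np.radians(16.6); u=np.array([np.cos(a),np.sin(a),0]); n=np.array([-np.sin(a),np.cos(a),0]); H=np.array([.603,.072,.156])+.062*u
for nm in("scene","top"):
    c=cam(nm); p=cloud(c); g=c["pixels"].astype(int); d=p-H; t=d@u; y=d@n
    m=(g.max(2)-g.min(2)<45)&(g.max(2)>70)&(t<-.015)&(t>-.115)&(abs(y)<.05)&(d[...,2]>.004)&(np.hypot(t,d[...,2])<.115)
    if m.sum()>20:
        A=np.c_[t[m],np.ones(m.sum())]; print(nm,m.sum(),"lid deg",np.degrees(np.arctan2(np.median(d[m][:,2]),-np.median(t[m]))),"slope",np.degrees(np.arctan(-np.polyfit(t[m],d[m][:,2],1)[0])))
w=H-(.15)*u*np.cos(np.radians(60))+[0,0,.15*np.sin(np.radians(60))]
du=(e-[.5187,.047,.1302])@u; dz=e[2]-.1302; print("moved",du,dz,"implied deg",np.degrees(np.arctan2(dz,.15-du)))
print("remaining to 60:",.075-du,.1299-dz)
E
python3 lid.py
```

```text
[0.53237276 0.05074883 0.19157084] 17.55 0.025765340587669775 15.001167997252196 [-6.49412856 -1.30580997  0.09704084]
scene 1024 lid deg 31.194856280501313 slope 22.72257617485389
moved 0.01417391332108994 0.06137084113262367 implied deg 24.315069293531387
remaining to 60: 0.060826086678910055 0.06852915886737632
```

Lid at about 24° and tracking. Continue up the arc.

Emit:
carry_out --pt "0.04 0 -0.15 0 0 0" --pt "0.07 0 -0.14 0 0 0" --pt "0.09 0 -0.14 0 0 0" --pt "0.09 0 -0.14 0 0 0" --pt "0.09 0 -0.13 0 0 0" --pt "0.11 0 -0.13 0 0 0" --pt "0.1 0 -0.12 0 0 0" --pt "0.12 0 -0.12 0 0 0" --pt "0.12 0 -0.11 0 0 0" --pt "0.12 0 -0.11 0 0 0" --pt "0.13 0 -0.1 0 0 0" --pt "0.13 0 -0.1 0 0 0" --pt "0.13 0 -0.09 0 0 0" --pt "0.14 0 -0.08 0 0 0" --pt "0 0 0 0 0 0" --pt "0 0 0 0 0 0"

```text
time: 19.65
ee_pos: [0.5894, 0.0677, 0.258]
eef_rot: [0.99, 0.143, 0.0, -0.0]
ft_force: [-4.3, 1.7, 5.1]
width: 0.0258
grip_force: 15.0
```

```bash
python3 lid.py
python3 - <<'E'
from h import *
c=cam("scene"); cv2.imwrite("pics/s5.png",cv2.resize(c["pixels"][120:300,230:430],None,fx=3.5,fy=3.3)[:,:,::-1])
E
```

```text
[0.5894011 0.0677453 0.2579677] 19.65 0.02582116550803137 15.000017078127712 [-4.26307447  1.67508458  5.10895958]
scene 963 lid deg 64.93527904726727 slope 54.3973916188496
moved 0.07368115478123705 0.12776769713348748 implied deg 59.14907039233071
remaining to 60: 0.0013188452187629512 0.0021323028665125032
```

View pics/s5.png

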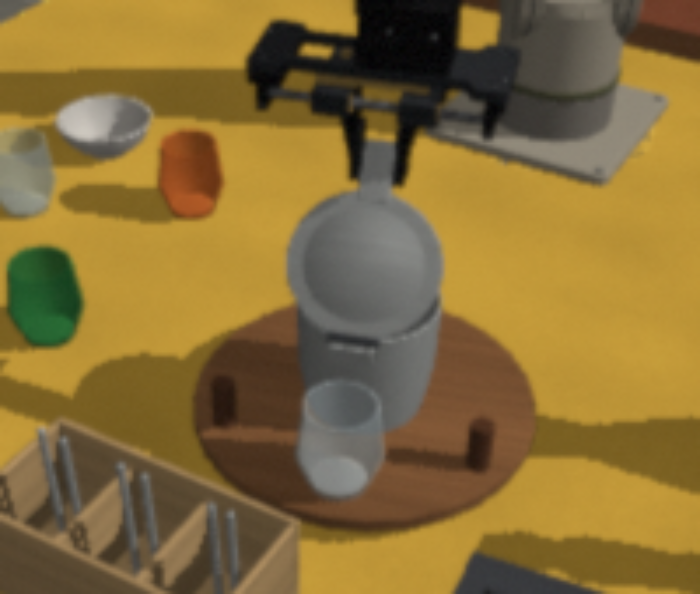

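The view shows the lid held open by its lip at (378,165) between the fingers. The glass stands at (342,440) and the board is in its stop. I'll do one cleaner angle check with the lid plane's principal axis, and check the board angle from the knobs.

Run:
```python
from h import *
c=cam("scene"); p=cloud(c); g=c["pixels"].astype(int)
a=np.radians(16.6); u=np.array([np.cos(a),np.sin(a),0]); n=np.array([-np.sin(a),np.cos(a),0]); H=np.array([.603,.072,.156])+.062*u
d=p-H; t=d@u; y=d@n; z=d[...,2]
# lid plane band near 60 deg, lid and lip
for lo,hi,w in((.015,.11,.045),(.13,.16,.01),(.015,.16,.01)):
    r0=np.hypot(t,z); ang=np.degrees(np.arctan2(z,-t)); m=(g.max(2)-g.min(2)<45)&(abs(y)<w)&(r0>lo)&(r0<hi)&(ang>45)&(ang<80)
    q=np.c_[t[m],z[m]]; q0=q.mean(0); v=np.linalg.svd(q-q0)[2][0]; print(m.sum(),"pca",np.degrees(np.arctan2(abs(v[1]),abs(v[0]))),"dir",np.degrees(np.arctan2(q0[1],-q0[0])))
A=np.array([.603,.072]); rr=np.hypot(p[...,0]-A[0],p[...,1]-A[1])
m=(abs(p[...,2]-.065)<.017)&(abs(rr-.125)<.015)&(g[...,0]>g[...,2]+5)&(g.max(2)<110)
k,l,st,ce=cv2.connectedComponentsWithStats(m.astype(np.uint8))
for i in range(1,k):
    if st[i,4]>8:
        q=p[l==i].mean(0)[:2]-A; print(st[i,4],np.degrees(np.arctan2(q[1],q[0])))
s=read_state(); print(s["time"],s["ft_force"],s["grip_force"])
```

```text
1130 pca 58.265737170649686 dir 65.01610505423459
81 pca 58.80412757274574 dir 60.587404277915226
384 pca 56.54143600293193 dir 63.24668084295249
56 -38.64881076855516
59 73.86999183588635
17 7.541901284667005
19.85 [-3.64472971  1.30908525  4.83706441] 15.000002961605787
```

```bash
python3 -c "
from bench import r
print(r.close_job())"
```

```text
the job is handed in; nothing more can be done
None
```

I turned the board one click counter-clockwise into its stop, and the gripper is holding the lid open by its lip at about 59 degrees; the glass is still standing, and I handed the job in at about 20 s (no verdict was shown).

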